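# Return four bottles to the stands of their size

### The arm

A 6-joint arm with a two-finger parallel gripper is mounted at the origin on a cart in front of the work surface, level with it; the furniture and walls round the work are solid. World frame = base frame: x ahead of the robot, y to its left, z up, the work surface at z = 0. Lengths are in mm, angles in rad, forces in N, time in s.
With the tool pointing down it reaches from about 300 to 850 mm from the base axis. Payload 4.2 kg.
Tool frame: the origin (TCP) lies where the fingers leave the gripper's body, on its centre line; the fingertips stand 78 mm ahead of it and the grasp point (between the pads) lies 60 mm ahead of it; z points along the fingers, y is the line along which they close (so a half turn about z gives the same grasp; the last joint's range is limited). The gripper opens to 91 mm and grips with 3 to 60 N. Pads are 32 mm wide; open, the fingers measure 118 mm over their backs; the gripper's body (76 mm by 178 mm) begins 60 mm behind the grasp point.
Start: joints at [1.298, 0.32, 1.565, -0, 1.257, -0.02], TCP at [143.816, 556.733, 292.276] pointing down, gripper open.
Joint ranges: [-3.11, 3.11], [-0.84, 2.01], [0.21, 2.61], [-1.34, 4.49], [0.05, 2.63], [-2.56, 2.56]. Speed limits (rad/s): [2.57, 2.57, 3.14, 3.14, 3.14, 3.14].

### API

Orientations are given as a unit quaternion [w, x, y, z].
In Python, from bench import robot gives the robot as it stands. The module is installed in compiled form; this text tells all that it offers.
- The arm moves only by the tool play_rows, never from a script. Its argument "series" is a list that holds one entry, the list of rows, each a list of 7 numbers: the shift along the tool's x, y, z in m, then the turn, a rotation vector about the tool's x, y, z in rad, then the gripper command: -1 is fully open, 1 is shut, values between are in proportion. A call has 1 to 5 rows; each row is the pose to reach, as a shift and turn from the pose commanded when the call began, along the tool's axes at that moment; what a row does not reach only later rows make up. A row lasts 1/10 s, in which the tool goes at most 50 mm and 8.59 degrees, less where a joint would pass 70% of its speed; a pose out of reach is approached as far as the arm can. A call with a gripper value outside its range is refused whole. The fingers move at their own pace and stop on an object; the grip force is fixed at half the most. Time passes only in rows, so rows that repeat a pose let the fingers close. It gives the time, the measured TCP pose, the force, the opening and the grip force at its end, in the units of the state.
- robot.get_obs(): the state, without advancing time (a new reading comes with each control period).
- robot.camera(name): name is "scene" or "top"; returns the picture (420x560x3 uint8, red, green, blue); there is no depth.
- robot.camera_info(name): a dict with "K" (3x3 intrinsics, pixels), "rvec" (rotation vector, rad) and "tvec" (3), from world to camera coordinates, as OpenCV has them. Camera axes: x right, y down, z forward; pixel columns grow to the right and rows downward; lengths in mm; the calibration is good to about 2 mm. A picture is of the moment at which its call begins. camera_info takes no time and is no camera call.
- robot.finish_job(): hands the job in; it is judged then, once.
The state is a dict: "time_s": time; "joint_pos": joint angles; "dq": joint speeds; "tau": joint torques, N m; "position": TCP position; "orientation": TCP orientation; "contact_force": force on the tool from outside, world axes, zero at the start; "moment": the same for the moment, N m; "finger_gap": finger opening in mm; "finger_force": force on a finger pad.
Only numpy, scipy, OpenCV 4.12 (cv2) and the standard library are available. Lean on these libraries where they do the work, as an engineer would, in place of code of your own. Each camera call takes 0.05 s, during which the arm holds its last target. There are 200 camera calls.

### The job

Put away the four narrow-necked screw-cap bottles that stand about on the open bench (not those at the white organiser) in the round grey bottle stands, each in the stand of its own size: the smallest bottle in the smallest stand, the next in the next, up to the largest bottle in the largest stand. Keep the bottles upright, stand each flat on the floor of its well, and leave the wide-mouthed jar and the beaker where they are.

Things in the scene. Friction and masses are not known exactly. Their poses are not given: they have to be found in the camera images.
- squirt_bottle_center (a point): the smallest bottle: teal body, white screw cap, with a narrow neck, standing loose and upright on the bench; round body 44 mm in diameter, 90 mm tall to the top of the cap, straight-sided from its foot up to 57 mm, then a sloping shoulder up to a round cap 21 mm in diameter that begins 70 mm above the underside; about 0.11 kg. The point is on its axis half-way up, 45 mm above its underside; z is up along the axis.
- stand_small_floor (a point): the smallest of four round grey bottle stands (open cups fixed to the bench), for the smallest bottle: well 58 mm in inner diameter, wall 5 mm thick, its rim 18 mm above the bench, floor 10 mm above the bench, foot flange 76 mm across. The point is the centre of the well's floor; z is up.
- reagent_bottle_2_center (a point): the second smallest bottle: white body, white screw cap, with a narrow neck, standing loose and upright on the bench; round body 52 mm in diameter, 110 mm tall to the top of the cap, straight-sided from its foot up to 70 mm, then a sloping shoulder up to a round cap 25 mm in diameter that begins 84 mm above the underside; about 0.17 kg. The point is on its axis half-way up, 55 mm above its underside; z is up along the axis.
- stand_medium_floor (a point): the second smallest of four round grey bottle stands (open cups fixed to the bench), for the second smallest bottle: well 68 mm in inner diameter, wall 5 mm thick, its rim 24 mm above the bench, floor 10 mm above the bench, foot flange 86 mm across. The point is the centre of the well's floor; z is up.
- reagent_bottle_1_center (a point): the second largest bottle: brown body, blue screw cap, with a narrow neck, standing loose and upright on the bench; round body 60 mm in diameter, 125 mm tall to the top of the cap, straight-sided from its foot up to 80 mm, then a sloping shoulder up to a round cap 29 mm in diameter that begins 96 mm above the underside; about 0.24 kg. The point is on its axis half-way up, 62.5 mm above its underside; z is up along the axis.
- stand_large_floor (a point): the second largest of four round grey bottle stands (open cups fixed to the bench), for the second largest bottle: well 79 mm in inner diameter, wall 5 mm thick, its rim 30 mm above the bench, floor 10 mm above the bench, foot flange 97 mm across. The point is the centre of the well's floor; z is up.
- wash_bottle_center (a point): the largest bottle: white body, red screw cap, with a narrow neck, standing loose and upright on the bench; round body 66 mm in diameter, 170 mm tall to the top of the cap, straight-sided from its foot up to 108 mm, then a sloping shoulder up to a round cap 32 mm in diameter that begins 129 mm above the underside; about 0.35 kg. The point is on its axis half-way up, 85 mm above its underside; z is up along the axis.
- stand_giant_floor (a point): the largest of four round grey bottle stands (open cups fixed to the bench), for the largest bottle: well 89 mm in inner diameter, wall 5 mm thick, its rim 36 mm above the bench, floor 10 mm above the bench, foot flange 107 mm across. The point is the centre of the well's floor; z is up.
- jar_center (a point): a wide-mouthed jar with black body and broad white cap, 62 mm in diameter, 105 mm tall, standing loose on the bench; not one of the narrow-necked bottles, to be left alone. The point is on its axis half-way up.
- beaker_center (a point): an empty clear beaker, 74 mm in diameter, 90 mm tall, standing loose on the bench; to be left alone. The point is on its axis half-way up.
There are look-alikes about, which are no part of the job. What is shaped like the part that bears stand_small_floor but green or red is not meant.

How it is judged:
By the outcome, as a careful person would: the job done as asked, in the order asked, and still so for the second after the job is handed in, with the robot touching nothing.
It also fails if it takes over 134 s, if anything falls off the work surface, if the arm or the gripper's body presses on something with over 40 N, if the wrist force passes 120 N, or if a joint passes its speed limit or range.

## Working session

There is one attempt and no reset: what is moved stays moved. The work goes in short steps, Python scripts to look and compute and a tool call to move; the robot and the scene stay as the last step left them, time stands still between calls to the robot, and variables do not carry over. Pictures are saved under pics/ and viewed, at most 14 in all, crops included, and the job is handed in when it is done.

Besides the shell and the picture viewer there is one more tool, called after "Emit:" as name(argument=value, ...), one argument or row to a line, values as JSON. play_rows: Moves the arm, as the interface text tells. Its arguments: {"type":"object","properties":{"series":{"type":"array","items":{"type":"array","items":{"type":"array","items":{"type":"number"}}}}},"required":["series"]}

```bash
mkdir -p pics; python3 - <<'E'
from bench import robot
import cv2
for n in("scene","top"):
    cv2.imwrite(f"pics/{n}0.png",cv2.resize(robot.camera(n)[:,:,::-1],(800,600),interpolation=cv2.INTER_CUBIC))
    print(n,robot.camera_info(n))
print(robot.get_obs())
E
```

```text
scene {'K': array([[408.69005867,   0.        , 281.47181373],
       [  0.        , 408.69005867, 212.17479271],
       [  0.        ,   0.        ,   1.        ]]), 'rvec': array([ 2.30780666, -0.54440354,  0.21708083]), 'tvec': array([-496.11490148,  133.6630859 , 1344.31629826])}
top {'K': array([[442.24498539,   0.        , 278.7388345 ],
       [  0.        , 442.24498539, 204.34600924],
       [  0.        ,   0.        ,   1.        ]]), 'rvec': array([ 2.09152358, -2.13264731,  0.19255153]), 'tvec': array([-108.67575492,  497.19378755, 1797.41704094])}
{'time_s': 0.1, 'joint_pos': array([ 1.29798286e+00,  3.20243746e-01,  1.56557321e+00, -3.82158928e-05,
        1.25739715e+00, -1.99557033e-02]), 'dq': array([-1.69089848e-03, -1.69488674e-03, -4.98072930e-03, -5.23594553e-05,
        9.41692142e-04,  1.38524508e-03]), 'tau': array([ 2.59962735e-04, -4.13338566e+01, -2.32508665e+01,  7.28587224e-02,
        4.21957299e-02, -7.31422824e-05]), 'position': array([143.74262062, 556.39887693, 291.48890939]), 'orientation': array([-1.00276489e-04,  1.26086440e-01,  9.92018927e-01, -8.04707055e-04]), 'contact_force': array([ 0.60746007, -0.2113593 ,  0.48502995]), 'moment': array([-0.01200231,  0.0292659 ,  0.00156041]), 'finger_force': 0.0, 'finger_gap': 91.14122992515078}
```

View pics/scene0.png

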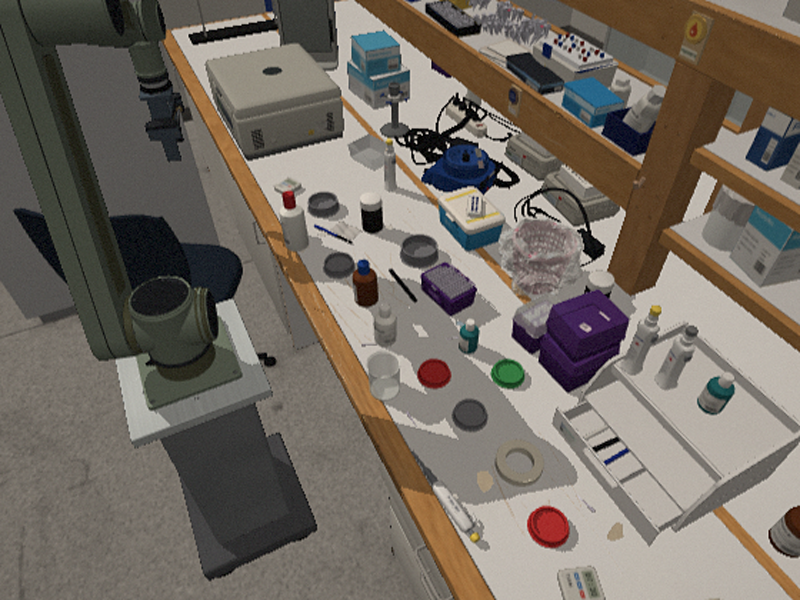

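View pics/top0.png

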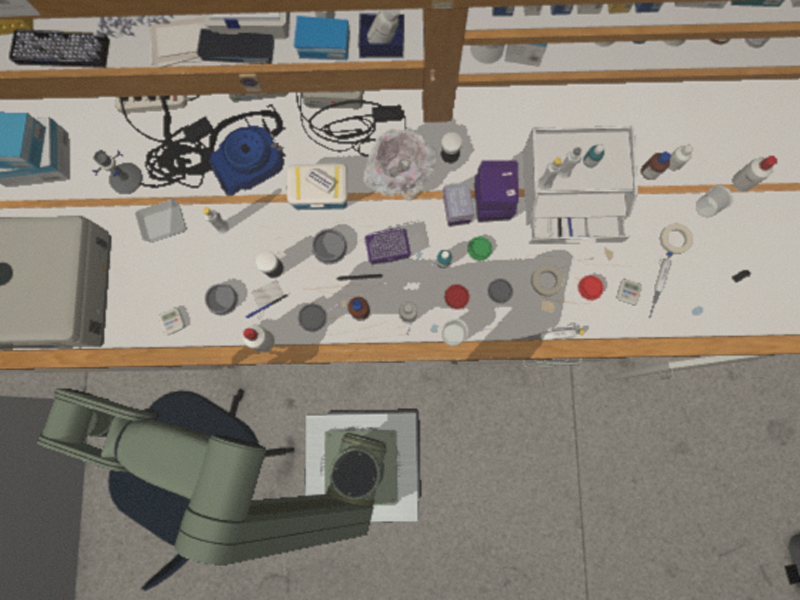

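The two views show the wash bottle (top 254,335), brown (358,307), white (408,312), teal (444,258), and the grey stands at (330,246), (221,298), (312,317) and (500,290). Next I'll crop enlarged views to get precise pixels.

```bash
cat > h.py <<'E'
from bench import robot
import cv2,numpy as np
def ray(n,uv,z):
    i=robot.camera_info(n);R=cv2.Rodrigues(i['rvec'])[0];t=i['tvec'];C=-R.T@t
    d=R.T@np.linalg.inv(i['K'])@np.array([uv[0],uv[1],1.]);return (C+d*(z-C[2])/d[2])[:2]
def proj(n,P):
    i=robot.camera_info(n);return cv2.projectPoints(np.array(P,float).reshape(-1,1,3),i['rvec'],i['tvec'],i['K'],None)[0].reshape(-1,2)
def circ(x,y,z,r):
    a=np.linspace(0,2*np.pi,60);return np.c_[x+r*np.cos(a),y+r*np.sin(a),0*a+z]
def crop(n,x0,y0,x1,y1,s,fn,curves=()):
    im=cv2.resize(np.ascontiguousarray(robot.camera(n)[y0:y1,x0:x1,::-1]),None,fx=s,fy=s,interpolation=cv2.INTER_CUBIC)
    for c in curves:
        p=((proj(n,c)+.5-[x0,y0])*s*8).round().astype(int)
        cv2.polylines(im,[p],False,(0,255,255),1,cv2.LINE_AA,3)
    cv2.imwrite(fn,im)
E
python3 - <<'E'
from h import *
crop("top",140,160,370,250,3.4,"pics/t1.png")
crop("scene",185,120,375,310,3.1,"pics/s1.png")
for k,(n,u,v,z) in dict(wash=("top",254,335,165),brown=("top",358,307,122),white=("top",408,312,107),teal=("top",444,258,87),s1=("top",330,246,20),s2=("top",221,298,20),s3=("top",312,317,20),s4=("top",500,290,15)).items(): print(k,ray(n,(u*.7-.5,v*.7-.5),z))
E
```

```text
wash [363.15723098 274.41593803]
brown [441.81593387  -4.31133712]
white [ 427.30424717 -143.58392535]
teal [ 586.3737406 -250.7450798]
s1 [648.24608956  87.22127928]
s2 [495.41286583 411.45371275]
s3 [432.67086516 139.687542  ]
s4 [ 503.1798472 -418.1509062]
```

View pics/t1.png

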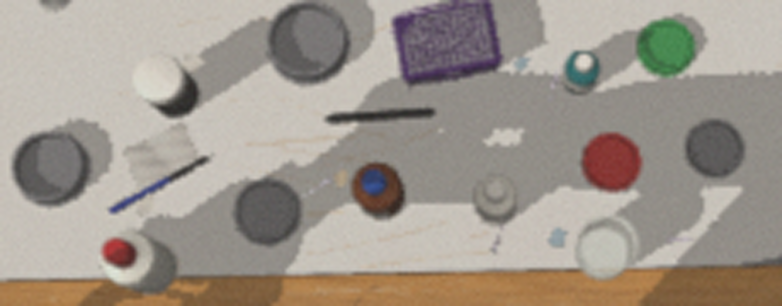

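View pics/s1.png

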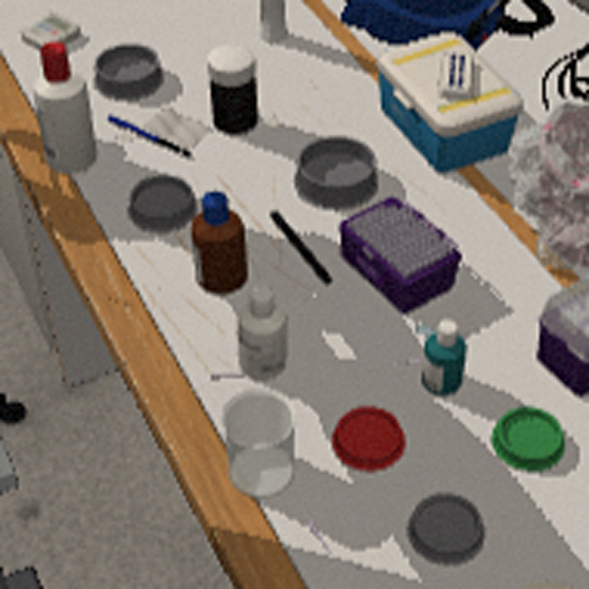

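Top crop: stands by rim size are giant (309,42), large (51,167), medium (268,211) and small (715,148). Cap positions are wash (117,250), brown (374,180), white (494,187) and teal (583,62). I'll triangulate from both views and check the result with overlays.

```bash
cat > est.py <<'E'
from h import *
T=dict(wash=(117,250,170,16),brown=(373,180,125,14.5),white=(494,187,110,12.5),teal=(583,61,90,10.5),giant=(308,42,36,49.5),large=(51,167,30,44.5),medium=(268,211,24,39),small=(715,148,18,34),jar=(158,80,105,31),beaker=(606,247,90,37))
S=dict(wash=(54,47),brown=(215,199),white=(263,294),teal=(448,326),giant=(337,166),large=(128,67),medium=(162,200),small=(447,524),jar=(232,57),beaker=(258,415))
E
python3 - <<'E'
from est import *
B=dict(wash=33,brown=30,white=26,teal=22)
cv=[];
for k,(u,v,z,r) in T.items():
    a=ray("top",(u/3.4+140-.5,v/3.4+160-.5),z);b=ray("scene",(S[k][0]/3.1+185-.5,S[k][1]/3.1+120-.5),z)
    print(k,a.round(1),b.round(1))
    m=(a+b)/2; cv.append(circ(*m,z,r))
    if k in B: cv.append(circ(*m,0,B[k]))
crop("top",140,160,370,250,3.4,"pics/t2.png",cv)
crop("scene",185,120,375,310,3.1,"pics/s2.png",cv)
E
```

```text
wash [366.5 286.4] [368.9 291.5]
brown [449.3  -1. ] [449.1  -0.9]
white [ 440.6 -142.6] [ 439.8 -143.7]
teal [ 596.8 -253.7] [ 598.3 -253.2]
giant [643.1  87. ] [645.8  82.8]
large [491.2 407.1] [491.8 404.4]
medium [431.3 137.3] [432.1 134.5]
small [ 500.3 -418.8] [ 502.1 -421.6]
jar [580.6 259.1] [587.1 262.2]
beaker [ 369.4 -273.6] [ 373.5 -271.8]
```

View pics/t2.png

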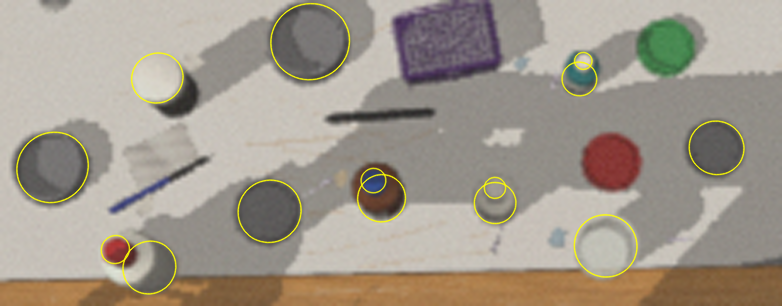

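View pics/s2.png

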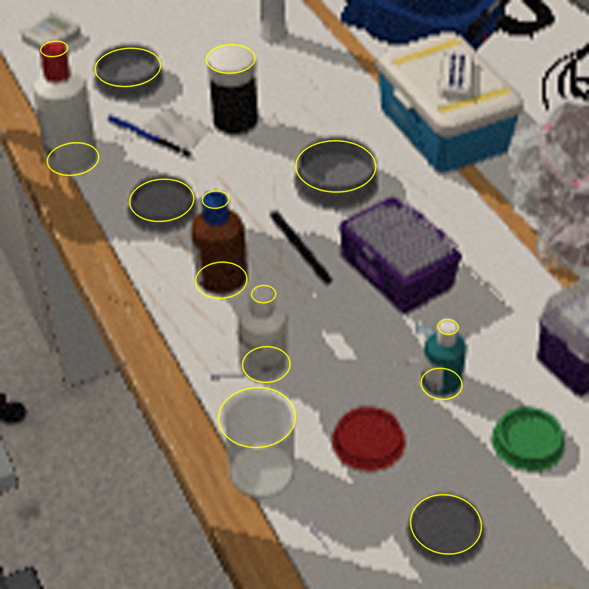

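The overlays fit both views well, to about 2–3 mm. I'm starting the move to the teal bottle and squaring the tool to the world axes (tool x = −X, y = +Y, z = −Z).

Emit:
play_rows(
  series=[
    [[-0.032, -0.034, 0, 0, 0, -0.05, -1], [-0.064, -0.067, 0, 0, 0, -0.1, -1], [-0.096, -0.1, 0, 0, 0, -0.15, -1], [-0.128, -0.134, 0, 0, 0, -0.2, -1], [-0.16, -0.167, 0, 0, 0, -0.253, -1]],
  ],
)

```text
time_s: 0.8
position: [257.4, 353.3, 292.3]
orientation: [0.0, -0.002, 1.0, 0.0]
contact_force: [0.5, 0.3, -0.9]
finger_gap: 91.2
finger_force: 0.0
```

Emit:
play_rows(
  series=[
    [[-0.023, -0.04, 0, 0, 0, 0, -1], [-0.046, -0.08, 0, 0, 0, 0, -1], [-0.069, -0.12, 0, 0, 0, 0, -1], [-0.092, -0.16, 0, 0, 0, 0, -1], [-0.115, -0.2, 0, 0, 0, 0, -1]],
  ],
)

```text
time_s: 1.3
position: [372.5, 153.3, 292.5]
orientation: [0.0, -0.0, 1.0, 0.0]
contact_force: [0.9, 0.7, 0.2]
finger_gap: 91.3
finger_force: 0.0
```

Emit:
play_rows(
  series=[
    [[-0.022, -0.04, 0, 0, 0, 0, -1], [-0.045, -0.08, 0, 0, 0, 0, -1], [-0.067, -0.12, 0, 0, 0, 0, -1], [-0.09, -0.16, 0, 0, 0, 0, -1], [-0.112, -0.2, 0, 0, 0, 0, -1]],
  ],
)

```text
time_s: 1.8
position: [484.7, -46.9, 292.4]
orientation: [0.0, 0.0, 1.0, 0.0]
contact_force: [-0.1, 0.7, -0.3]
finger_gap: 90.9
finger_force: 0.0
```

Emit:
play_rows(
  series=[
    [[-0.023, -0.041, 0, 0, 0, 0, -1], [-0.046, -0.083, 0, 0, 0, 0, -1], [-0.069, -0.124, 0, 0, 0, 0, -1], [-0.092, -0.166, 0, 0, 0, 0, -1], [-0.113, -0.207, 0, 0, 0, 0, -1]],
  ],
)

```text
time_s: 2.3
position: [597.8, -253.9, 292.0]
orientation: [0.0, 0.0, 1.0, 0.0]
contact_force: [0.9, 0.0, 0.4]
finger_gap: 91.4
finger_force: 0.0
```

Emit:
play_rows(
  series=[
    [[0, 0, 0.04, 0, 0, 0, -1], [0, 0, 0.08, 0, 0, 0, -1], [0, 0, 0.11, 0, 0, 0, -1], [0, 0, 0.13, 0, 0, 0, -1], [0, 0, 0.13, 0, 0, 0, -1]],
  ],
)

```text
time_s: 2.8
position: [595.4, -251.2, 158.6]
orientation: [-0.003, -0.0, 1.0, 0.002]
contact_force: [-1.1, -0.4, -0.6]
finger_gap: 91.4
finger_force: 0.0
```

Emit:
play_rows(
  series=[
    [[0, 0, 0.015, 0, 0, 0, -1], [0, 0, 0.03, 0, 0, 0, -1], [0, 0, 0.045, 0, 0, 0, -1], [0, 0, 0.06, 0, 0, 0, -1], [0, 0, 0.06, 0, 0, 0, -1]],
  ],
)

```text
time_s: 3.3
position: [596.7, -251.7, 101.7]
orientation: [-0.001, -0.0, 1.0, 0.0]
contact_force: [-0.9, -0.3, 0.3]
finger_gap: 91.3
finger_force: 0.0
```

```bash
python3 - <<'E'
from h import *
crop("scene",270,180,380,290,5,"pics/s3.png")
print(robot.get_obs())
E
```

```text
{'time_s': 3.35, 'joint_pos': array([-4.16921417e-01,  5.92293328e-01,  1.62458704e+00,  1.04780435e-04,
        9.24697278e-01, -1.98804749e+00]), 'dq': array([-0.00095187, -0.01956677, -0.02143648,  0.000105  , -0.00119552,
        0.00071308]), 'tau': array([-5.68987336e-03, -4.98810303e+01, -1.83820546e+01, -4.94636083e-02,
        5.27131010e-02,  6.26135861e-04]), 'position': array([ 597.30950187, -251.9385322 ,  102.75060431]), 'orientation': array([ 2.38057413e-05, -1.33333047e-04,  9.99999990e-01,  3.52049503e-05]), 'contact_force': array([-0.66789307, -0.35642595,  0.47028483]), 'moment': array([ 0.00693197,  0.0041806 , -0.03461734]), 'finger_force': 0.0, 'finger_gap': 91.15422023220607}
```

View pics/s3.png

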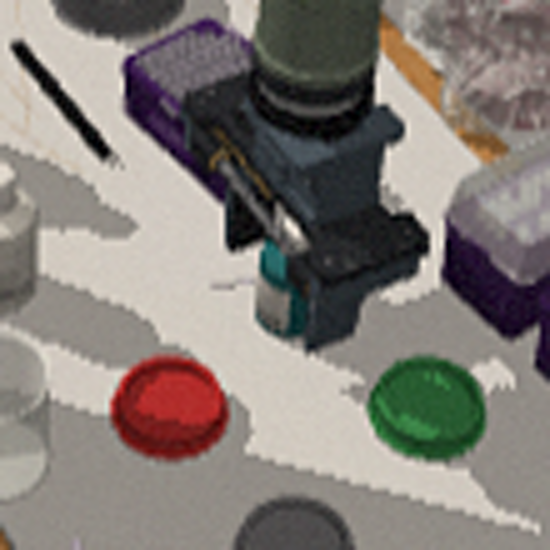

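The teal bottle stands between the open fingers (270,290), so I'll close and lift.

Emit:
play_rows(
  series=[
    [[0, 0, 0, 0, 0, 0, 1], [0, 0, 0, 0, 0, 0, 1], [0, 0, 0, 0, 0, 0, 1], [0, 0, 0, 0, 0, 0, 1], [0, 0, 0, 0, 0, 0, 1]],
  ],
)

```text
time_s: 3.85
position: [597.2, -251.9, 102.5]
orientation: [0.0, -0.0, 1.0, -0.0]
contact_force: [0.4, 0.1, 0.3]
finger_gap: 54.5
finger_force: 0.0
```

Emit:
play_rows(
  series=[
    [[0, 0, 0, 0, 0, 0, 1], [0, 0, 0, 0, 0, 0, 1], [0, 0, -0.01, 0, 0, 0, 1], [0, 0, -0.025, 0, 0, 0, 1], [0, 0, -0.04, 0, 0, 0, 1]],
  ],
)

```text
time_s: 4.35
position: [597.0, -251.8, 142.8]
orientation: [-0.0, -0.0, 1.0, 0.0]
contact_force: [0.1, -0.8, -1.7]
finger_gap: 43.3
finger_force: 30.0
```

Emit:
play_rows(
  series=[
    [[0.01, -0.017, -0.01, 0, 0, 0, 1], [0.03, -0.053, -0.01, 0, 0, 0, 1], [0.055, -0.095, -0.01, 0, 0, 0, 1], [0.08, -0.14, -0.01, 0, 0, 0, 1], [0.096, -0.168, -0.01, 0, 0, 0, 1]],
  ],
)

```text
time_s: 4.85
position: [499.4, -422.4, 152.9]
orientation: [0.0, 0.001, 1.0, -0.0]
contact_force: [0.6, -0.2, -1.6]
finger_gap: 43.0
finger_force: 30.0
```

Emit:
play_rows(
  series=[
    [[0, 0, 0, 0, 0, 0, 1], [0, 0, 0, 0, 0, 0, 1], [0, 0, 0, 0, 0, 0, 1], [0, 0, 0.008, 0, 0, 0, 1], [0, 0, 0.015, 0, 0, 0, 1]],
  ],
)

```text
time_s: 5.35
position: [501.8, -418.7, 136.7]
orientation: [-0.0, -0.001, 1.0, 0.0]
contact_force: [0.6, -1.0, -1.8]
finger_gap: 43.2
finger_force: 30.0
```

```bash
python3 - <<'E'
from h import *
x,y=robot.get_obs()['position'][:2]; print(x,y)
crop("scene",270,220,380,330,5,"pics/s4.png",[circ(501,-420,18,34),circ(501,-420,10,29)])
E
```

```text
501.7813119555604 -418.7463517320753
```

View pics/s4.png

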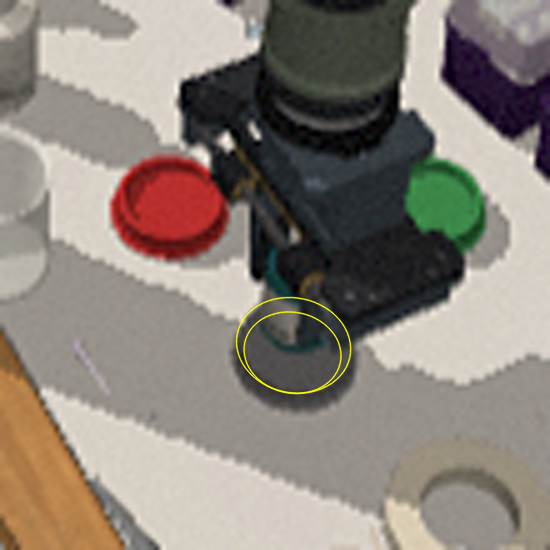

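The bottle hangs over the small well (rim overlay centre 293,352). I'll lower it.

Emit:
play_rows(
  series=[
    [[0, 0, 0.006, 0, 0, 0, 1], [0, 0, 0.012, 0, 0, 0, 1], [0, 0, 0.017, 0, 0, 0, 1], [0, 0, 0.021, 0, 0, 0, 1], [0, 0, 0.023, 0, 0, 0, 1]],
  ],
)

```text
time_s: 5.9
position: [501.0, -419.9, 113.6]
orientation: [-0.0, -0.0, 1.0, 0.0]
contact_force: [0.4, 0.5, -1.5]
finger_gap: 43.1
finger_force: 30.0
```

Emit:
play_rows(
  series=[
    [[0, 0, 0.001, 0, 0, 0, 1], [0, 0, 0.002, 0, 0, 0, 1], [0, 0, 0.002, 0, 0, 0, 1]],
  ],
)

```text
time_s: 6.2
position: [501.2, -420.0, 112.4]
orientation: [0.0, -0.0, 1.0, -0.0]
contact_force: [-0.3, 0.5, -1.4]
finger_gap: 43.1
finger_force: 30.0
```

Emit:
play_rows(
  series=[
    [[0, 0, 0.001, 0, 0, 0, 1], [0, 0, 0.002, 0, 0, 0, 1], [0, 0, 0.002, 0, 0, 0, 1]],
  ],
)

```text
time_s: 6.5
position: [501.3, -420.1, 112.2]
orientation: [0.001, -0.0, 1.0, -0.0]
contact_force: [-1.5, 0.9, 8.7]
finger_gap: 43.1
finger_force: 30.0
```

Touched the floor at the expected height (112.3). I'll relax a little, open, and rise.

Emit:
play_rows(
  series=[
    [[0, 0, -0.0015, 0, 0, 0, 1], [0, 0, -0.0015, 0, 0, 0, 0.4], [0, 0, -0.0015, 0, 0, 0, -1], [0, 0, -0.0015, 0, 0, 0, -1], [0, 0, -0.0015, 0, 0, 0, -1]],
  ],
)

```text
time_s: 7.0
position: [501.1, -419.8, 111.4]
orientation: [-0.0, -0.0, 1.0, 0.0]
contact_force: [-0.0, 0.1, 0.1]
finger_gap: 64.4
finger_force: 0.0
```

Emit:
play_rows(
  series=[
    [[0, 0, 0, 0, 0, 0, -1], [0, 0, 0, 0, 0, 0, -1], [0, 0, 0, 0, 0, 0, -1], [0, 0, -0.02, 0, 0, 0, -1], [0, 0, -0.05, 0, 0, 0, -1]],
  ],
)

```text
time_s: 7.5
position: [500.2, -419.1, 160.1]
orientation: [-0.002, -0.0, 1.0, 0.002]
contact_force: [0.5, -0.9, -0.4]
finger_gap: 91.5
finger_force: 0.0
```

Emit:
play_rows(
  series=[
    [[0, 0, -0.03, 0, 0, 0, -1], [0, 0.02, -0.06, 0, 0, 0, -1], [0.01, 0.06, -0.08, 0, 0, 0, -1], [0.02, 0.1, -0.08, 0, 0, 0, -1], [0.03, 0.14, -0.08, 0, 0, 0, -1]],
  ],
)

```text
time_s: 8.0
position: [470.8, -278.8, 242.6]
orientation: [0.001, 0.0, 1.0, -0.0]
contact_force: [0.2, -0.5, -0.1]
finger_gap: 91.3
finger_force: 0.0
```

Emit:
play_rows(
  series=[
    [[0.007, 0.03, 0, 0, 0, 0, -1], [0.014, 0.065, 0, 0, 0, 0, -1], [0.021, 0.1, 0, 0, 0, 0, -1], [0.028, 0.125, 0, 0, 0, 0, -1], [0.0305, 0.1365, 0, 0, 0, 0, -1]],
  ],
)

```text
time_s: 8.5
position: [439.7, -141.7, 241.9]
orientation: [-0.0, -0.001, 1.0, 0.0]
contact_force: [0.8, -0.5, 0.5]
finger_gap: 91.3
finger_force: 0.0
```

Emit:
play_rows(
  series=[
    [[0, 0, 0.02, 0, 0, 0, -1], [0, 0, 0.05, 0, 0, 0, -1], [0, 0, 0.08, 0, 0, 0, -1], [0, 0, 0.1, 0, 0, 0, -1], [0, 0, 0.1, 0, 0, 0, -1]],
  ],
)

```text
time_s: 9.0
position: [439.3, -143.4, 139.5]
orientation: [-0.003, 0.0, 1.0, 0.001]
contact_force: [0.1, -0.3, 0.0]
finger_gap: 91.2
finger_force: 0.0
```

Emit:
play_rows(
  series=[
    [[0, 0, 0, 0, 0, 0, -1], [0, 0, 0.008, 0, 0, 0, -1], [0, 0, 0.018, 0, 0, 0, -1], [0, 0, 0.026, 0, 0, 0, -1], [0, 0, 0.026, 0, 0, 0, -1]],
  ],
)

```text
time_s: 9.5
position: [439.9, -143.2, 114.7]
orientation: [-0.001, -0.0, 1.0, 0.0]
contact_force: [-0.1, -0.5, 0.2]
finger_gap: 91.3
finger_force: 0.0
```

```bash
python3 - <<'E'
from h import *
crop("scene",220,170,350,310,4.2,"pics/s5.png")
print(robot.get_obs()['position'])
E
```

```text
[ 440.18840671 -143.29450041  115.13946518]
```

View pics/s5.png

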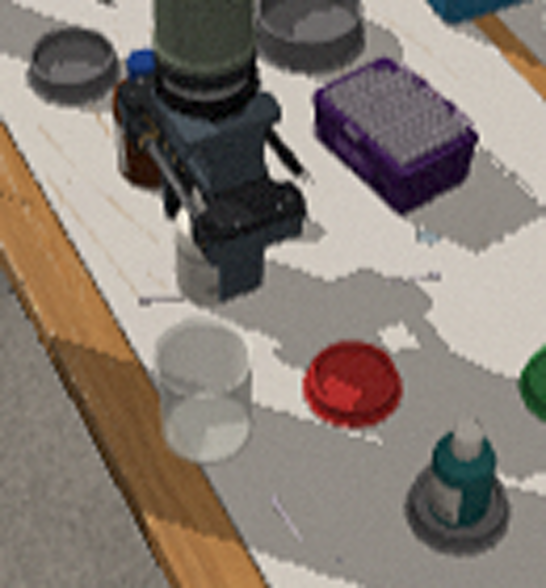

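Teal is upright in the small stand (465,490), and the white bottle is between the fingers. I'll close and lift high enough to pass over the brown bottle.

Emit:
play_rows(
  series=[
    [[0, 0, 0, 0, 0, 0, 1], [0, 0, 0, 0, 0, 0, 1], [0, 0, 0, 0, 0, 0, 1], [0, 0, 0, 0, 0, 0, 1], [0, 0, 0, 0, 0, 0, 1]],
  ],
)

```text
time_s: 10.05
position: [440.6, -143.4, 115.8]
orientation: [0.0, -0.0, 1.0, -0.0]
contact_force: [0.5, -0.3, 0.3]
finger_gap: 54.5
finger_force: 0.0
```

Emit:
play_rows(
  series=[
    [[0, 0, 0, 0, 0, 0, 1], [0, 0, 0, 0, 0, 0, 1], [0, 0, -0.01, 0, 0, 0, 1], [0, 0, -0.03, 0, 0, 0, 1], [0, 0, -0.06, 0, 0, 0, 1]],
  ],
)

```text
time_s: 10.55
position: [439.5, -143.1, 175.5]
orientation: [-0.002, -0.0, 1.0, 0.001]
contact_force: [0.8, 0.5, -1.9]
finger_gap: 51.0
finger_force: 30.0
```

Emit:
play_rows(
  series=[
    [[0, 0, -0.03, 0, 0, 0, 1], [0, 0, -0.06, 0, 0, 0, 1], [0, 0, -0.09, 0, 0, 0, 1], [0, 0, -0.105, 0, 0, 0, 1], [0, 0, -0.11, 0, 0, 0, 1]],
  ],
)

```text
time_s: 11.05
position: [441.0, -143.6, 287.9]
orientation: [0.002, -0.0, 1.0, -0.001]
contact_force: [-0.3, -0.1, -2.8]
finger_gap: 51.1
finger_force: 30.0
```

Emit:
play_rows(
  series=[
    [[0.001, 0.015, 0, 0, 0, 0, 1], [0.002, 0.045, 0, 0, 0, 0, 1], [0.003, 0.08, 0, 0, 0, 0, 1], [0.004, 0.115, 0, 0, 0, 0, 1], [0.005, 0.15, 0, 0, 0, 0, 1]],
  ],
)

```text
time_s: 11.55
position: [434.6, 7.7, 284.9]
orientation: [-0.001, 0.0, 1.0, 0.0]
contact_force: [0.9, 0.4, -1.8]
finger_gap: 51.1
finger_force: 30.0
```

Emit:
play_rows(
  series=[
    [[0.001, 0.035, 0, 0, 0, 0, 1], [0.002, 0.07, 0, 0, 0, 0, 1], [0.003, 0.1, 0, 0, 0, 0, 1], [0.0035, 0.122, 0, 0, 0, 0, 1], [0.004, 0.1295, 0, 0, 0, 0, 1]],
  ],
)

```text
time_s: 12.05
position: [430.8, 137.6, 284.9]
orientation: [-0.001, -0.001, 1.0, -0.0]
contact_force: [0.2, -1.7, -1.9]
finger_gap: 51.2
finger_force: 30.0
```

Emit:
play_rows(
  series=[
    [[0, 0, 0, 0, 0, 0, 1], [0, 0, 0.02, 0, 0, 0, 1], [0, 0, 0.05, 0, 0, 0, 1], [0, 0, 0.08, 0, 0, 0, 1], [0, 0, 0.105, 0, 0, 0, 1]],
  ],
)

```text
time_s: 12.55
position: [430.9, 134.6, 179.3]
orientation: [-0.001, 0.0, 1.0, -0.0]
contact_force: [0.3, -0.9, -1.2]
finger_gap: 51.1
finger_force: 30.0
```

Emit:
play_rows(
  series=[
    [[0, 0, 0.01, 0, 0, 0, 1], [0, 0, 0.015, 0, 0, 0, 1], [0, 0, 0.015, 0, 0, 0, 1], [0, 0, 0.015, 0, 0, 0, 1]],
  ],
)

```text
time_s: 12.95
position: [432.3, 136.0, 166.7]
orientation: [0.001, 0.0, 1.0, 0.0]
contact_force: [-0.0, 0.1, -2.0]
finger_gap: 51.5
finger_force: 30.0
```

Emit:
play_rows(
  series=[
    [[0, 0, 0.01, 0, 0, 0, 1], [0, 0, 0.02, 0, 0, 0, 1], [0, 0, 0.03, 0, 0, 0, 1], [0, 0, 0.036, 0, 0, 0, 1], [0, 0, 0.038, 0, 0, 0, 1]],
  ],
)

```text
time_s: 13.45
position: [432.6, 136.6, 127.4]
orientation: [0.001, -0.0, 1.0, 0.001]
contact_force: [2.1, 2.5, 0.4]
finger_gap: 50.6
finger_force: 30.0
```

Emit:
play_rows(
  series=[
    [[0, 0, 0.001, 0, 0, 0, 1], [0, 0, 0.002, 0, 0, 0, 1], [0, 0, 0.002, 0, 0, 0, 1]],
  ],
)

```text
time_s: 13.75
position: [432.4, 136.5, 126.1]
orientation: [0.001, 0.0, 1.0, 0.001]
contact_force: [4.6, 4.5, -0.9]
finger_gap: 50.7
finger_force: 30.0
```

```bash
python3 - <<'E'
from h import *
o=robot.get_obs();print(o['position'],o['contact_force'],o['moment'])
x,y=o['position'][:2]
crop("scene",190,140,290,240,5.5,"pics/s6.png",[circ(432,136,24,39),circ(x,y,50,26)])
E
```

```text
[432.3954748  136.52360947 126.11430038] [ 4.56749146  4.52963358 -0.89037686] [ 0.85000318 -0.81900568  0.00207734]
```

View pics/s6.png

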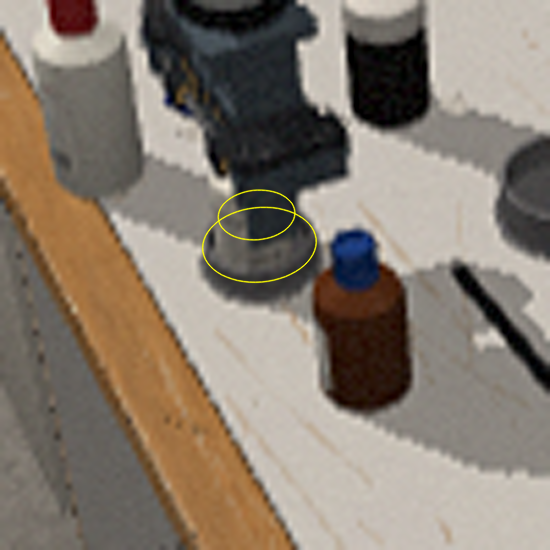

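Emit:
play_rows(
  series=[
    [[-0.001, 0.001, -0.001, 0, 0, 0, 1], [-0.002, 0.002, -0.001, 0, 0, 0, 1], [-0.003, 0.003, -0.001, 0, 0, 0, 1], [-0.003, 0.003, -0.001, 0, 0, 0, 1]],
  ],
)

```text
time_s: 14.2
position: [433.4, 138.7, 126.3]
orientation: [-0.002, -0.0, 1.0, -0.001]
contact_force: [0.1, 0.9, -1.2]
finger_gap: 51.0
finger_force: 30.0
```

Emit:
play_rows(
  series=[
    [[-0.001, 0.001, 0, 0, 0, 0, 1], [-0.002, 0.002, 0, 0, 0, 0, 1], [-0.002, 0.002, 0, 0, 0, 0, 1]],
  ],
)

```text
time_s: 14.5
position: [436.5, 141.1, 126.7]
orientation: [-0.0, -0.0, 1.0, -0.0]
contact_force: [-0.9, 0.7, -2.5]
finger_gap: 51.1
finger_force: 30.0
```

Emit:
play_rows(
  series=[
    [[0, 0, 0.001, 0, 0, 0, 1], [0, 0, 0.002, 0, 0, 0, 1], [0, 0, 0.002, 0, 0, 0, 1]],
  ],
)

```text
time_s: 14.8
position: [436.6, 141.1, 125.8]
orientation: [0.0, -0.0, 1.0, 0.0]
contact_force: [-1.5, -1.4, 8.9]
finger_gap: 51.0
finger_force: 30.0
```

Floor contact came at the expected height (125.8). Releasing and checking.

Emit:
play_rows(
  series=[
    [[0, 0, -0.001, 0, 0, 0, 1], [0, 0, -0.001, 0, 0, 0, 0.3], [0, 0, -0.001, 0, 0, 0, -1], [0, 0, -0.001, 0, 0, 0, -1], [0, 0, -0.001, 0, 0, 0, -1]],
  ],
)

```text
time_s: 15.3
position: [436.6, 141.1, 125.7]
orientation: [0.0, -0.0, 1.0, 0.0]
contact_force: [-0.1, -0.4, -0.8]
finger_gap: 72.4
finger_force: 0.0
```

Emit:
play_rows(
  series=[
    [[0, 0, 0, 0, 0, 0, -1], [0, 0, 0, 0, 0, 0, -1], [0, 0, -0.01, 0, 0, 0, -1], [0, 0, -0.04, 0, 0, 0, -1], [0, 0, -0.08, 0, 0, 0, -1]],
  ],
)

```text
time_s: 15.8
position: [435.5, 140.8, 205.9]
orientation: [-0.002, -0.0, 1.0, -0.001]
contact_force: [0.4, 0.1, -0.7]
finger_gap: 91.4
finger_force: 0.0
```

Emit:
play_rows(
  series=[
    [[0, 0, -0.02, 0, 0, 0, -1], [-0.003, -0.03, -0.04, 0, 0, 0, -1], [-0.006, -0.07, -0.04, 0, 0, 0, -1], [-0.01, -0.115, -0.04, 0, 0, 0, -1], [-0.013, -0.142, -0.04, 0, 0, 0, -1]],
  ],
)

```text
time_s: 16.3
position: [449.4, -3.1, 246.8]
orientation: [0.001, 0.0, 1.0, -0.0]
contact_force: [-0.0, -0.3, -0.2]
finger_gap: 91.1
finger_force: 0.0
```

```bash
python3 - <<'E'
from h import *
print(robot.get_obs()['position'])
cv=[circ(432,136,24,39),circ(432,136,120,12.5),circ(432,136,80,26)]
a=robot.camera
crop("scene",190,120,290,220,5.5,"pics/a.png",cv);crop("top",180,190,260,240,6,"pics/b.png",cv)
A,B=cv2.imread("pics/a.png"),cv2.imread("pics/b.png")
c=np.zeros((550,800,3),np.uint8);c[:,:400]=A[:,50:450];B=B[:,:400];c[:300,400:]=B;cv2.imwrite("pics/s7.png",c)
E
```

```text
[449.41569098  -3.13115322 246.84392655]
```

View pics/s7.png

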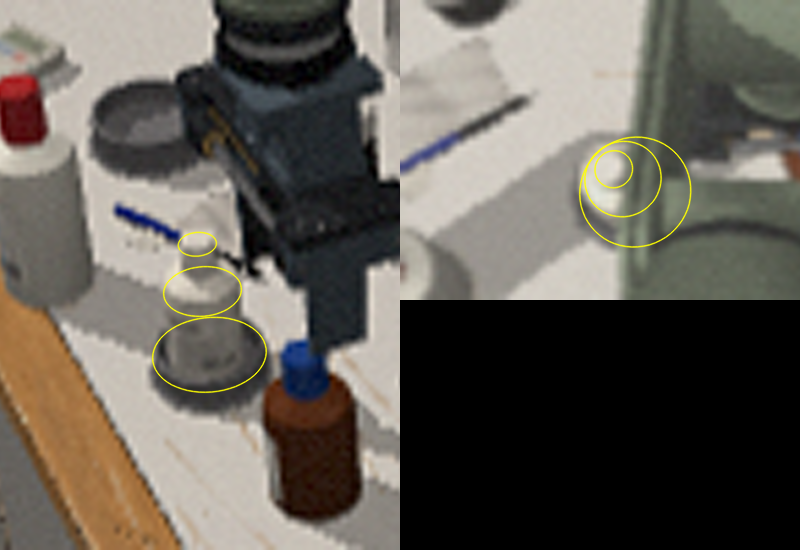

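White is upright in the medium well (205,350), and the gripper is over the brown bottle. Descending to it.

Emit:
play_rows(
  series=[
    [[0, 0.001, 0.01, 0, 0, 0, -1], [0, 0.002, 0.04, 0, 0, 0, -1], [0, 0.002, 0.07, 0, 0, 0, -1], [0, 0.002, 0.095, 0, 0, 0, -1], [0, 0.002, 0.1, 0, 0, 0, -1]],
  ],
)

```text
time_s: 16.9
position: [447.4, 2.4, 143.1]
orientation: [-0.003, -0.001, 1.0, 0.0]
contact_force: [-0.1, 0.2, -0.5]
finger_gap: 91.1
finger_force: 0.0
```

Emit:
play_rows(
  series=[
    [[0, 0, 0.005, 0, 0, 0, -1], [0, 0, 0.01, 0, 0, 0, -1], [0, 0, 0.015, 0, 0, 0, -1], [0, 0, 0.015, 0, 0, 0, 0], [0, 0, 0.015, 0, 0, 0, 1]],
  ],
)

```text
time_s: 17.4
position: [449.8, 1.1, 131.1]
orientation: [0.0, -0.0, 1.0, 0.0]
contact_force: [-0.4, 0.2, -0.3]
finger_gap: 78.1
finger_force: 0.0
```

Emit:
play_rows(
  series=[
    [[0, 0, 0, 0, 0, 0, 1], [0, 0, 0, 0, 0, 0, 1], [0, 0, 0, 0, 0, 0, 1], [0, 0, 0, 0, 0, 0, 1], [0, 0, 0, 0, 0, 0, 1]],
  ],
)

```text
time_s: 17.9
position: [449.8, 1.0, 131.0]
orientation: [0.0, -0.0, 1.0, -0.0]
contact_force: [-0.4, -0.6, 2.5]
finger_gap: 59.3
finger_force: 29.9
```

Emit:
play_rows(
  series=[
    [[0, 0, -0.005, 0, 0, 0, 1], [0, 0, -0.02, 0, 0, 0, 1], [0, 0, -0.045, 0, 0, 0, 1], [0, 0, -0.075, 0, 0, 0, 1], [0, 0, -0.105, 0, 0, 0, 1]],
  ],
)

```text
time_s: 18.4
position: [448.8, 1.2, 236.3]
orientation: [-0.001, -0.0, 1.0, 0.0]
contact_force: [0.5, 0.7, -2.0]
finger_gap: 58.9
finger_force: 29.9
```

Emit:
play_rows(
  series=[
    [[0, 0, -0.03, 0, 0, 0, 1], [0, 0.005, -0.05, 0, 0, 0, 1], [-0.002, 0.02, -0.055, 0, 0, 0, 1], [-0.005, 0.05, -0.055, 0, 0, 0, 1], [-0.008, 0.08, -0.055, 0, 0, 0, 1]],
  ],
)

```text
time_s: 18.9
position: [457.1, 81.7, 290.8]
orientation: [-0.0, 0.001, 1.0, 0.0]
contact_force: [0.9, 0.0, -3.0]
finger_gap: 58.9
finger_force: 29.9
```

Emit:
play_rows(
  series=[
    [[-0.003, 0.033, 0, 0, 0, 0, 1], [-0.007, 0.067, 0, 0, 0, 0, 1], [-0.01, 0.1, 0, 0, 0, 0, 1], [-0.013, 0.135, 0, 0, 0, 0, 1], [-0.017, 0.17, 0, 0, 0, 0, 1]],
  ],
)

```text
time_s: 19.4
position: [473.8, 252.3, 290.2]
orientation: [-0.001, -0.0, 1.0, -0.0]
contact_force: [1.2, 0.2, -2.7]
finger_gap: 59.2
finger_force: 29.9
```

Emit:
play_rows(
  series=[
    [[-0.003, 0.035, 0, 0, 0, 0, 1], [-0.007, 0.07, 0, 0, 0, 0, 1], [-0.011, 0.105, 0, 0, 0, 0, 1], [-0.015, 0.135, 0, 0, 0, 0, 1], [-0.016, 0.15, 0, 0, 0, 0, 1]],
  ],
)

```text
time_s: 19.9
position: [490.1, 403.2, 289.7]
orientation: [-0.001, -0.001, 1.0, -0.0]
contact_force: [-1.1, -0.6, -2.6]
finger_gap: 58.9
finger_force: 29.9
```

Emit:
play_rows(
  series=[
    [[-0.001, 0.001, 0.01, 0, 0, 0, 1], [-0.001, 0.003, 0.035, 0, 0, 0, 1], [-0.001, 0.003, 0.065, 0, 0, 0, 1], [-0.001, 0.003, 0.095, 0, 0, 0, 1], [-0.001, 0.003, 0.1, 0, 0, 0, 1]],
  ],
)

```text
time_s: 20.4
position: [489.4, 400.7, 186.2]
orientation: [-0.004, 0.0, 1.0, -0.004]
contact_force: [-0.7, -0.8, -2.0]
finger_gap: 59.1
finger_force: 29.9
```

Emit:
play_rows(
  series=[
    [[0, 0, 0, 0, 0, 0, 1], [0, 0, 0.01, 0, 0, 0, 1], [0, 0, 0.02, 0, 0, 0, 1], [0, 0, 0.025, 0, 0, 0, 1], [0, 0, 0.025, 0, 0, 0, 1]],
  ],
)

```text
time_s: 20.9
position: [491.1, 403.8, 165.0]
orientation: [-0.001, -0.0, 1.0, -0.0]
contact_force: [0.9, 0.0, -3.8]
finger_gap: 59.2
finger_force: 29.9
```

Emit:
play_rows(
  series=[
    [[0, 0.002, 0.005, 0, 0, 0, 1], [0, 0.002, 0.01, 0, 0, 0, 1], [0, 0.002, 0.015, 0, 0, 0, 1], [0, 0.002, 0.02, 0, 0, 0, 1], [0, 0.002, 0.022, 0, 0, 0, 1]],
  ],
)

```text
time_s: 21.4
position: [491.4, 406.3, 143.2]
orientation: [-0.0, -0.0, 1.0, 0.0]
contact_force: [0.4, 1.8, -3.3]
finger_gap: 59.3
finger_force: 29.9
```

Emit:
play_rows(
  series=[
    [[0, 0, 0.0005, 0, 0, 0, 1], [0, 0, 0.001, 0, 0, 0, 1], [0, 0, 0.001, 0, 0, 0, 1]],
  ],
)

```text
time_s: 21.7
position: [491.5, 406.3, 142.9]
orientation: [0.0, -0.0, 1.0, 0.0]
contact_force: [-0.3, 1.3, -3.4]
finger_gap: 58.8
finger_force: 29.9
```

Emit:
play_rows(
  series=[
    [[0, 0, 0.001, 0, 0, 0, 1], [0, 0, 0.002, 0, 0, 0, 1], [0, 0, 0.002, 0, 0, 0, 1]],
  ],
)

```text
time_s: 22.0
position: [491.6, 406.3, 141.1]
orientation: [0.0, -0.0, 1.0, 0.0]
contact_force: [-0.2, 1.5, -1.4]
finger_gap: 58.9
finger_force: 29.9
```

Emit:
play_rows(
  series=[
    [[0, 0, 0.001, 0, 0, 0, 1], [0, 0, 0.0015, 0, 0, 0, 1], [0, 0, 0.0015, 0, 0, 0, 1]],
  ],
)

```text
time_s: 22.3
position: [491.6, 406.3, 141.0]
orientation: [0.001, -0.0, 1.0, 0.001]
contact_force: [-3.2, 0.3, 7.4]
finger_gap: 59.1
finger_force: 30.0
```

Emit:
play_rows(
  series=[
    [[0, 0, -0.001, 0, 0, 0, 1], [0, 0, -0.001, 0, 0, 0, 0.3], [0, 0, -0.001, 0, 0, 0, -1], [0, 0, -0.001, 0, 0, 0, -1], [0, 0, -0.001, 0, 0, 0, -1]],
  ],
)

```text
time_s: 22.8
position: [491.4, 405.7, 139.7]
orientation: [-0.0, -0.0, 1.0, -0.001]
contact_force: [-0.5, -0.4, -0.5]
finger_gap: 80.2
finger_force: 0.0
```

Emit:
play_rows(
  series=[
    [[0, 0, 0, 0, 0, 0, -1], [0, 0, 0, 0, 0, 0, -1], [0, 0, -0.01, 0, 0, 0, -1], [0, 0, -0.04, 0, 0, 0, -1], [0, 0, -0.08, 0, 0, 0, -1]],
  ],
)

```text
time_s: 23.3
position: [490.7, 405.5, 219.9]
orientation: [-0.002, -0.0, 1.0, -0.001]
contact_force: [0.8, 0.2, 0.5]
finger_gap: 91.2
finger_force: 0.0
```

Emit:
play_rows(
  series=[
    [[0, 0, -0.03, 0, 0, 0, -1], [0, 0, -0.05, 0, 0, 0, -1], [0.01, -0.01, -0.06, 0, 0, 0, -1], [0.03, -0.03, -0.06, 0, 0, 0, -1], [0.06, -0.055, -0.06, 0, 0, 0, -1]],
  ],
)

```text
time_s: 23.8
position: [430.8, 350.1, 279.9]
orientation: [-0.0, -0.0, 1.0, -0.0]
contact_force: [-0.8, -0.4, -0.0]
finger_gap: 90.9
finger_force: 0.0
```

Emit:
play_rows(
  series=[
    [[0.03, -0.03, 0, 0, 0, 0, -1], [0.055, -0.055, 0, 0, 0, 0, -1], [0.064, -0.062, 0, 0, 0, 0, -1], [0.064, -0.062, 0, 0, 0, 0, -1], [0.064, -0.062, 0, 0, 0, 0, -1]],
  ],
)

```text
time_s: 24.3
position: [368.1, 289.6, 280.5]
orientation: [0.001, -0.0, 1.0, 0.001]
contact_force: [-0.0, -0.4, 0.1]
finger_gap: 91.0
finger_force: 0.0
```

```bash
python3 - <<'E'
from h import *
o=robot.get_obs();print(o['position'],o['joint_pos'])
crop("scene",170,80,290,190,5,"pics/s8.png",[circ(491.5,406,30,44.5)])
E
```

```text
[368.0776882  289.58892784 280.54255571] [ 6.41973504e-01  1.59537371e-01  1.81415287e+00  1.68083732e-04
  1.16613919e+00 -9.29041856e-01]
```

View pics/s8.png

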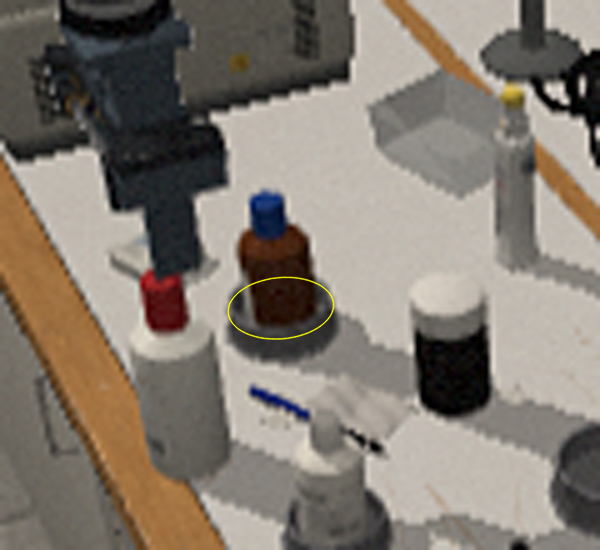

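Brown is upright in the large stand (285,300), and the gripper is above the wash bottle's red cap. I'll grip it by the cap.

Emit:
play_rows(
  series=[
    [[0, 0, 0.01, 0, 0, 0, -1], [0, 0, 0.03, 0, 0, 0, -1], [0, 0, 0.05, 0, 0, 0, -1], [0, 0, 0.065, 0, 0, 0, -1], [0, 0, 0.069, 0, 0, 0, -1]],
  ],
)

```text
time_s: 24.85
position: [367.1, 288.9, 208.7]
orientation: [-0.002, -0.0, 1.0, -0.001]
contact_force: [0.5, -0.7, 0.3]
finger_gap: 90.9
finger_force: 0.0
```

Emit:
play_rows(
  series=[
    [[0, 0, 0, 0, 0, 0, -1], [0, 0, 0, 0, 0, 0, 0], [0, 0, 0, 0, 0, 0, 1], [0, 0, 0, 0, 0, 0, 1], [0, 0, 0, 0, 0, 0, 1]],
  ],
)

```text
time_s: 25.35
position: [367.6, 289.2, 211.7]
orientation: [0.0, -0.0, 1.0, 0.0]
contact_force: [-0.3, -0.8, -0.2]
finger_gap: 62.3
finger_force: 0.0
```

Emit:
play_rows(
  series=[
    [[0, 0, 0, 0, 0, 0, 1], [0, 0, 0, 0, 0, 0, 1], [0, 0, 0, 0, 0, 0, 1], [0, 0, 0, 0, 0, 0, 1], [0, 0, 0, 0, 0, 0, 1]],
  ],
)

```text
time_s: 25.85
position: [367.5, 288.9, 211.3]
orientation: [-0.0, -0.0, 1.0, -0.0]
contact_force: [-0.6, -0.9, 1.4]
finger_gap: 30.4
finger_force: 29.9
```

Emit:
play_rows(
  series=[
    [[0, 0, 0, 0, 0, 0, 1], [0, 0, 0, 0, 0, 0, 1], [0, 0, 0, 0, 0, 0, 1], [0, 0, -0.004, 0, 0, 0, 1], [0, 0, -0.01, 0, 0, 0, 1]],
  ],
)

```text
time_s: 26.35
position: [367.1, 288.9, 220.9]
orientation: [-0.001, -0.0, 1.0, -0.0]
contact_force: [0.5, -0.3, -1.5]
finger_gap: 30.2
finger_force: 29.9
```

Emit:
play_rows(
  series=[
    [[0, 0, -0.012, 0, 0, 0, 1], [0, 0, -0.027, 0, 0, 0, 1], [0, 0, -0.045, 0, 0, 0, 1], [0, 0, -0.06, 0, 0, 0, 1], [0, 0, -0.07, 0, 0, 0, 1]],
  ],
)

```text
time_s: 26.85
position: [367.6, 289.3, 292.5]
orientation: [0.001, -0.0, 1.0, 0.001]
contact_force: [-0.3, 0.8, -2.6]
finger_gap: 30.1
finger_force: 29.9
```

Emit:
play_rows(
  series=[
    [[-0.004, -0.003, 0, 0, 0, 0, 1], [-0.014, -0.01, 0, 0, 0, 0, 1], [-0.03, -0.022, 0, 0, 0, 0, 1], [-0.05, -0.037, 0, 0, 0, 0, 1], [-0.07, -0.051, 0, 0, 0, 0, 1]],
  ],
)

```text
time_s: 27.35
position: [438.4, 236.7, 290.1]
orientation: [-0.001, -0.0, 1.0, -0.001]
contact_force: [-0.2, 0.7, -1.7]
finger_gap: 30.1
finger_force: 29.9
```

Emit:
play_rows(
  series=[
    [[-0.02, -0.015, 0, 0, 0, 0, 1], [-0.04, -0.029, 0, 0, 0, 0, 1], [-0.06, -0.044, 0, 0, 0, 0, 1], [-0.08, -0.059, 0, 0, 0, 0, 1], [-0.1, -0.073, 0, 0, 0, 0, 1]],
  ],
)

```text
time_s: 27.85
position: [538.5, 163.3, 289.7]
orientation: [-0.001, 0.0, 1.0, -0.0]
contact_force: [-0.1, 0.5, -1.4]
finger_gap: 30.2
finger_force: 29.9
```

Emit:
play_rows(
  series=[
    [[-0.02, -0.015, 0, 0, 0, 0, 1], [-0.04, -0.029, 0, 0, 0, 0, 1], [-0.06, -0.044, 0, 0, 0, 0, 1], [-0.078, -0.057, 0, 0, 0, 0, 1], [-0.092, -0.068, 0, 0, 0, 0, 1]],
  ],
)

```text
time_s: 28.35
position: [630.7, 95.1, 289.3]
orientation: [-0.001, 0.0, 1.0, -0.0]
contact_force: [-0.1, 0.1, -3.3]
finger_gap: 30.3
finger_force: 29.9
```

Emit:
play_rows(
  series=[
    [[-0.009, -0.006, 0, 0, 0, 0, 1], [-0.013, -0.01, 0, 0, 0, 0, 1], [-0.0145, -0.011, 0, 0, 0, 0, 1], [-0.0145, -0.011, 0, 0, 0, 0, 1], [-0.0145, -0.011, 0, 0, 0, 0, 1]],
  ],
)

```text
time_s: 28.85
position: [643.5, 86.6, 291.3]
orientation: [-0.0, -0.0, 1.0, 0.0]
contact_force: [-0.1, 0.0, -2.9]
finger_gap: 30.2
finger_force: 29.9
```

```bash
python3 - <<'E'
from h import *
o=robot.get_obs();print(o['position'])
x,y,z=o['position'];b=z-211.3
crop("scene",230,90,350,210,4.8,"pics/s9.png",[circ(644.5,85.5,36,49.5),circ(x,y,b,33),circ(x,y,b+108,33)])
E
```

```text
[643.49777214  86.57418208 291.34303493]
```

View pics/s9.png

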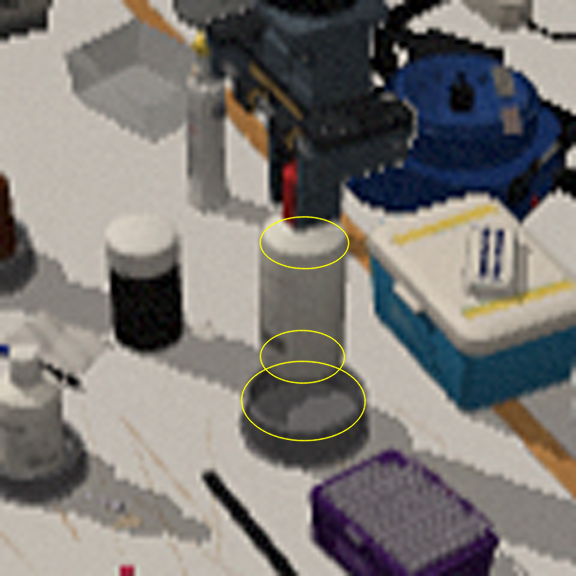

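The wash bottle hangs straight over the giant well, with bottle at (303,355) and rim at (303,400). Lowering it now.

Emit:
play_rows(
  series=[
    [[0, 0, 0.005, 0, 0, 0, 1], [0, 0, 0.015, 0, 0, 0, 1], [0, 0, 0.027, 0, 0, 0, 1], [0, 0, 0.037, 0, 0, 0, 1], [0, 0, 0.042, 0, 0, 0, 1]],
  ],
)

```text
time_s: 29.4
position: [643.3, 86.0, 247.1]
orientation: [-0.002, -0.0, 1.0, -0.0]
contact_force: [-0.5, -0.5, -3.1]
finger_gap: 30.2
finger_force: 29.9
```

Emit:
play_rows(
  series=[
    [[0, 0, 0.006, 0, 0, 0, 1], [0, 0, 0.013, 0, 0, 0, 1], [0, 0, 0.02, 0, 0, 0, 1], [0, 0, 0.024, 0, 0, 0, 1], [0, 0, 0.025, 0, 0, 0, 1]],
  ],
)

```text
time_s: 29.9
position: [643.8, 86.0, 223.6]
orientation: [-0.0, -0.0, 1.0, -0.0]
contact_force: [1.2, 0.3, -2.0]
finger_gap: 30.3
finger_force: 29.9
```

Emit:
play_rows(
  series=[
    [[0, 0, 0, 0, 0, 0, 1], [0, 0, 0.001, 0, 0, 0, 1], [0, 0, 0.0015, 0, 0, 0, 1], [0, 0, 0.0015, 0, 0, 0, 1]],
  ],
)

```text
time_s: 30.3
position: [644.0, 86.1, 222.9]
orientation: [0.0, -0.0, 1.0, 0.0]
contact_force: [0.1, -0.3, -2.4]
finger_gap: 30.4
finger_force: 29.9
```

Emit:
play_rows(
  series=[
    [[0, 0, 0.001, 0, 0, 0, 1], [0, 0, 0.0015, 0, 0, 0, 1], [0, 0, 0.0015, 0, 0, 0, 1]],
  ],
)

```text
time_s: 30.6
position: [644.1, 86.1, 221.4]
orientation: [0.0, -0.0, 1.0, 0.0]
contact_force: [0.4, 0.5, -1.9]
finger_gap: 30.3
finger_force: 29.9
```

Emit:
play_rows(
  series=[
    [[0, 0, 0.001, 0, 0, 0, 1], [0, 0, 0.001, 0, 0, 0, 1], [0, 0, 0.001, 0, 0, 0, 1]],
  ],
)

```text
time_s: 30.9
position: [644.3, 86.2, 221.4]
orientation: [0.001, -0.0, 1.0, 0.0]
contact_force: [-1.3, 1.3, 5.6]
finger_gap: 30.3
finger_force: 29.9
```

Floor contact at the expected height. Release, rise and look.

Emit:
play_rows(
  series=[
    [[0, 0, -0.0005, 0, 0, 0, 1], [0, 0, -0.0005, 0, 0, 0, 0.5], [0, 0, -0.0005, 0, 0, 0, -1], [0, 0, -0.0005, 0, 0, 0, -1], [0, 0, -0.0005, 0, 0, 0, -1]],
  ],
)

```text
time_s: 31.4
position: [643.9, 86.0, 220.0]
orientation: [-0.001, -0.0, 1.0, -0.0]
contact_force: [0.2, 0.1, 0.6]
finger_gap: 51.9
finger_force: 0.0
```

Emit:
play_rows(
  series=[
    [[0, 0, 0, 0, 0, 0, -1], [0, 0, 0, 0, 0, 0, -1], [0, 0, 0, 0, 0, 0, -1], [0, 0, -0.02, 0, 0, 0, -1], [0, 0, -0.05, 0, 0, 0, -1]],
  ],
)

```text
time_s: 31.9
position: [643.1, 86.0, 269.2]
orientation: [-0.002, -0.0, 1.0, -0.0]
contact_force: [1.0, 0.4, 0.1]
finger_gap: 90.1
finger_force: 0.0
```

Emit:
play_rows(
  series=[
    [[0, 0, -0.03, 0, 0, 0, -1], [0, 0, -0.06, 0, 0, 0, -1], [0.03, 0, -0.06, 0, 0, 0, -1], [0.06, 0, -0.06, 0, 0, 0, -1], [0.1, -0.03, -0.06, 0, 0, 0, -1]],
  ],
)

```text
time_s: 32.4
position: [543.8, 57.8, 330.5]
orientation: [0.001, -0.002, 1.0, 0.001]
contact_force: [0.3, -1.6, 0.5]
finger_gap: 91.3
finger_force: 0.0
```

Emit:
play_rows(
  series=[
    [[0.03, -0.03, 0, 0, 0, 0, -1], [0.06, -0.06, 0, 0, 0, 0, -1], [0.09, -0.09, 0, 0, 0, 0, -1], [0.1, -0.1, 0, 0, 0, 0, -1], [0.1, -0.1, 0, 0, 0, 0, -1]],
  ],
)

```text
time_s: 32.9
position: [443.1, -44.8, 331.3]
orientation: [0.001, 0.001, 1.0, 0.0]
contact_force: [0.2, 0.6, 0.7]
finger_gap: 91.4
finger_force: 0.0
```

```bash
python3 - <<'E'
from h import *
print(robot.get_obs()['time_s'])
crop("scene",185,100,375,310,2.85,"pics/s10.png")
E
```

```text
32.9
```

View pics/s10.png

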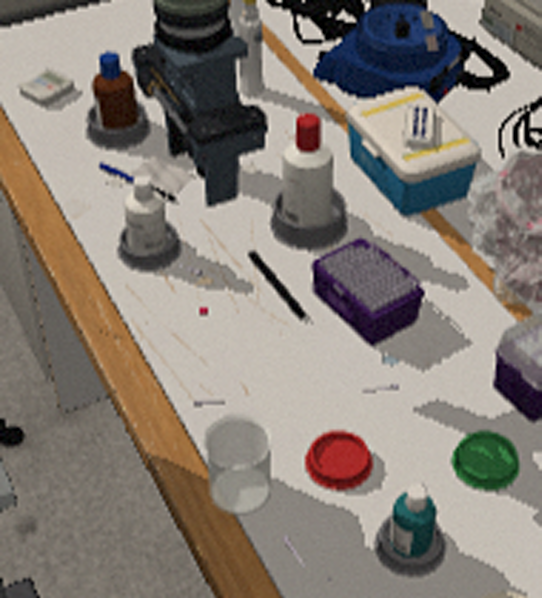

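All four bottles stand upright in their own stands: brown (115,110), white (148,225), wash (308,195) and teal (412,530). The beaker hasn't moved, and the arm is clear.

```bash
python3 -c "
from bench import robot
print(robot.finish_job())"
```

```text
the job is handed in; nothing more can be done
None
```

All four bottles stand upright in their matching stands, smallest to largest; the jar and beaker were not touched, and the job was handed in at about 33 s of the 134 s allowed.

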